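# Tighten the hold-down clamp over the specimen pot

## Robot

A 7-joint arm with a two-finger parallel gripper is mounted at the origin on a cart in front of the work surface, level with it; the furniture and walls round the work are solid. World frame = base frame: x ahead of the robot, y to its left, z up, the work surface at z = 0. Lengths are in m, angles in rad, forces in N, time in s.
With the tool pointing down it reaches from about 0.35 to 0.9 m from the base axis. Payload 7.2 kg.
Tool frame: the origin (TCP) lies on the centre line of the jaws, within the pads' length; the fingertips stand 19 mm ahead of it and the grasp point (between the pads) is the TCP; z points along the fingers, y is the direction in which the jaws open and shut (so a half turn about z gives the same grasp; the last joint's range is limited). The gripper opens to 88 mm and grips with 3 to 60 N. Pads are 20 mm wide; open, the fingers measure 115 mm over their backs; the gripper's body (75 mm by 178 mm) begins 61 mm behind the grasp point.
Start: joints at [1.207, 0.411, -0.013, 1.596, 0.006, 1.134, -0.082], TCP at [0.182, -0.598, 0.242] pointing down, gripper open.
Joint ranges: [-2.95, 2.95], [-0.29, 1.99], [-1.47, 1.44], [0.14, 2.54], [-1.03, 4.17], [0.13, 1.85], [-2.86, 2.86]. Speed limits (rad/s): [2.39, 2.39, 3.01, 3.01, 3.14, 3.14, 3.14].

## Interface

Orientations are given as a unit quaternion [x, y, z, w].
In Python, from station import manip, viewer gives the robot as it stands.
- The arm moves only by the shell command python3 -m pendant 'ROWS'. ROWS is JSON, a list that holds one entry, the list of rows, each a list of 7 numbers: the shift along the tool's x, y, z in mm, then the turn, a rotation vector about the tool's x, y, z in rad, then the gripper command: -1 is shut, 1 is fully open, values between are in proportion. A call has exactly 10 rows; each row shifts and turns the pose as measured when the row begins, along the tool's axes as they then stand; what a row does not reach is not made up. A row lasts 1/10 s, in which the tool goes at most 50 mm and 8.59 degrees, less where a joint would pass 70% of its speed; a pose out of reach is approached as far as the arm can. A call with a gripper value outside its range is refused whole. The fingers move at their own pace and stop on an object; the grip force is fixed at half the most. Time passes only in rows, so rows that do not move let the fingers close, or fill a call up. It gives the time, the measured TCP pose, the force and the opening at its end, in the units of the state.
- manip.observe(): the state, without advancing time (a new reading comes with each control period).
- viewer.grab_frame(name): name is "scene" or "top"; returns the picture (400x640x3 uint8, red, green, blue); there is no depth.
- viewer.calibration(name): a dict with "K" (3x3 intrinsics, pixels), "distortion" ([k1, k2, p1, p2, k3] as OpenCV has them; the pictures are not rectified), "R" (3x3) and "t" (3): a world point X has camera coordinates R X + t. Camera axes: x right, y down, z forward; pixel columns grow to the right and rows downward; lengths in m; the calibration is good to about 2 mm. A picture is of the moment at which its call begins. calibration takes no time and is no camera call.
- manip.sign_off(): hands the job in, once; it reports no verdict.
The state is a dict: "time": time; "joint_pos": joint angles; "qvel": joint speeds; "joint_torque": joint torques, N m; "tool_pos": TCP position; "eef_rot": TCP orientation; "contact_force": force on the tool from outside, world axes, zero at the start; "moment": the same for the moment, N m; "grip_width": finger opening in m.
Only numpy, scipy, OpenCV 4.12 (cv2) and the standard library are available. Lean on these libraries where they do the work, as an engineer would, in place of code of your own. Each camera call takes 0.05 s, during which the arm holds its last target.

## Task

Two small hold-down clamps stand on the cart. Tighten the one with the wide, squat specimen pot under it: turn its T-handle clockwise until the rising resistance shows that the pot is clamped snugly, without crushing it, and let go. Leave the other clamp, with the narrow bottle, as it is.

Things in the scene. Friction and masses are not known exactly. Their poses are not given: they have to be found in the camera images.
- pot_clamp: Fixed clamp over the wide pot. Origin: on the screw axis at the cart top; z up. Two posts carry a bridge along its y, 118 x 26 mm, top 118 mm up (nuts to 124). Above it a level steel T-bar on an 11 mm neck: 11 mm wide, 13 tall, 66 long plus end balls (85 over all), its middle on the axis 150 mm up; it turns but keeps its height. Seen from above the bar points along yaw minus pot_screw.
- pot_screw (a joint): T-bar turn, rad, clockwise from above (tightens); starts 0 to 0.3, stop at 2.2. Friction 0.13 Nm. After 0.2 to 0.9 rad (not told by this value) a rubber foot meets the pot, then it pushes back 0.75 Nm (75 N) per rad; with the hand still, friction hides the first 0.13 Nm. Snug: 0.3 rad past contact, held back-push 0.1 Nm; let go, it eases to 12 N and stays. 0.6 past contact crushes.
- pot: Squat round screw-cap specimen pot, 50 mm across the cap, 55 mm tall, loose, standing on the clamp's 12 mm thick base plate (92 x 136 mm) under the foot. Origin: centre of its underside.
- bottle_screw (a joint): T-bar turn, rad, of the other, identical clamp, which stands over a narrow bottle (28 mm across, 57 mm tall) about 0.2 m from the first. It starts at 0, backed off, and is to stay there.

How it is judged:
By the outcome, as a careful person would: the job done as asked, in the order asked, and still so for the second after the job is handed in, with the robot touching nothing.
It also fails if it takes over 38 s, if anything falls off the work surface, if the arm or the gripper's body presses on something with over 40 N, if the wrist force passes 120 N, or if a joint passes its speed limit or range.

## Working session

There is one attempt and no reset: what is moved stays moved. The work goes in short steps, Python scripts to look and compute and a shell command to move; the robot and the scene stay as the last step left them, time stands still between calls to the robot, and variables do not carry over. Pictures are saved under pics/ and viewed, and the job is handed in when it is done.

```bash
mkdir -p pics; python3 - <<'E'
from station import manip, viewer
import cv2
for n in("scene","top"):
    f=viewer.grab_frame(n); cv2.imwrite(f"pics/{n}0.png",f[...,::-1])
    print(viewer.calibration(n))
print(manip.observe())
E
```

```text
{'K': array([[445.53967875,   0.        , 321.32260959],
       [  0.        , 445.53967875, 194.94586379],
       [  0.        ,   0.        ,   1.        ]]), 'distortion': array([-0.10867447,  0.        ,  0.        ,  0.        ,  0.        ]), 'R': array([[-0.50904254, -0.86072241, -0.00571213],
       [-0.51310709,  0.30877314, -0.8008622 ],
       [ 0.69108379, -0.40474199, -0.59882143]]), 't': array([0.53292267, 0.23246869, 0.69770261])}
{'K': array([[463.03901287,   0.        , 317.85038668],
       [  0.        , 463.03901287, 200.01087984],
       [  0.        ,   0.        ,   1.        ]]), 'distortion': array([-0.01725121,  0.        ,  0.        ,  0.        ,  0.        ]), 'R': array([[ 0.01591805, -0.99980281, -0.01187239],
       [-0.99896242, -0.01539571, -0.04286092],
       [ 0.04266968,  0.01254233, -0.9990105 ]]), 't': array([0.30660458, 0.48106684, 0.92667451])}
{'time': 0.1, 'joint_pos': array([ 1.20681434,  0.41181267, -0.01268956,  1.59695282,  0.0056125 ,
        1.13433096, -0.08221866]), 'qvel': array([ 1.54689536e-04, -2.05950184e-03,  4.55399721e-04, -4.39194425e-03,
       -4.35602309e-04,  1.10346580e-03, -4.63506557e-05]), 'joint_torque': array([ 3.36897348e-03, -5.89099610e+01,  6.44350033e-01, -2.91712260e+01,
       -5.37102227e-02,  1.45863407e-02,  8.94925051e-05]), 'tool_pos': array([ 0.18200054, -0.59745717,  0.24090089]), 'eef_rot': array([ 9.89084498e-01,  1.47347603e-01, -1.69233182e-04, -7.14338849e-04]), 'contact_force': array([-0.23269329,  0.23296154, -0.73009981]), 'moment': array([-0.03949088,  0.04086223, -0.01489148]), 'grip_width': 0.08776940825215446}
```

```bash
ls -la
```

```text
total 12
drwxr-xr-x  3 agent agent 4096 Dec  7 02:14 .
drwxr-xr-x 23 root  root  4096 Dec  7 02:14 ..
drwxr-xr-x  2 agent agent 4096 Dec  7 02:14 pics
```

View pics/scene0.png

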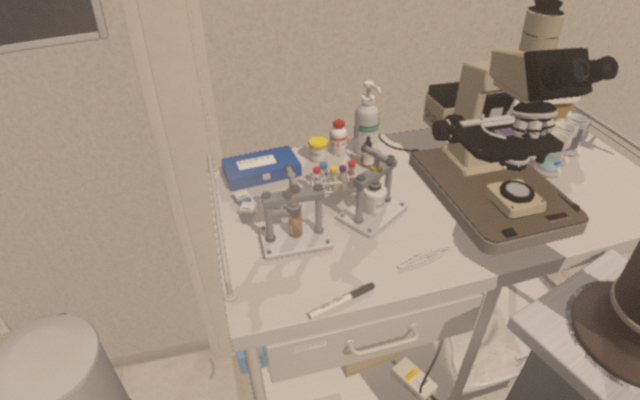

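View pics/top0.png

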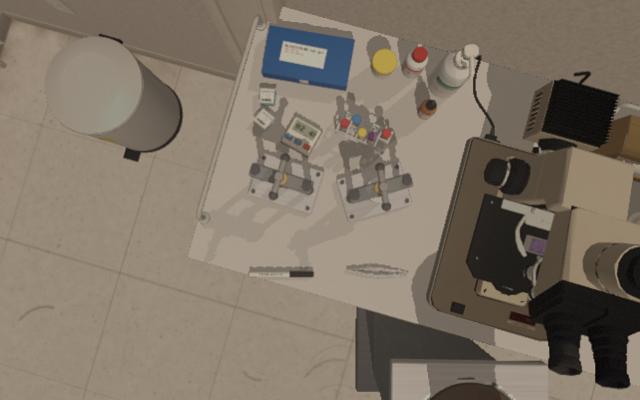

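```bash
python3 - <<'E'
import cv2
a=cv2.imread("pics/top0.png")[140:230,240:420]; cv2.imwrite("pics/topz.png",cv2.resize(a,None,fx=4.4,fy=4.4,interpolation=2))
a=cv2.imread("pics/scene0.png")[130:260,240:420]; cv2.imwrite("pics/scz.png",cv2.resize(a,None,fx=4.4,fy=4.4,interpolation=2))
E
```

```text
(no output)
```

View pics/topz.png

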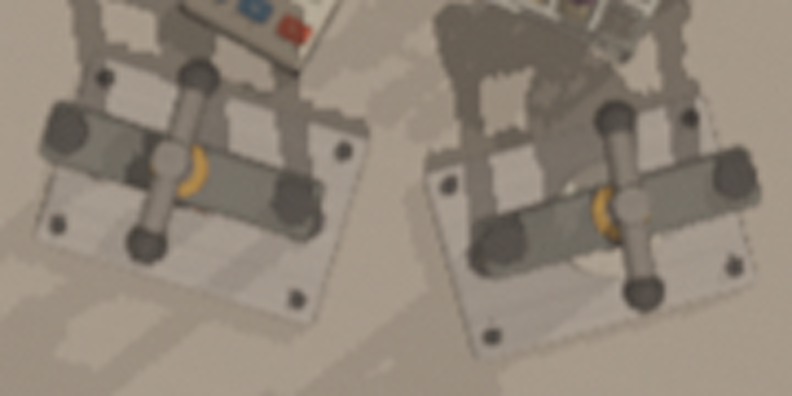

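View pics/scz.png

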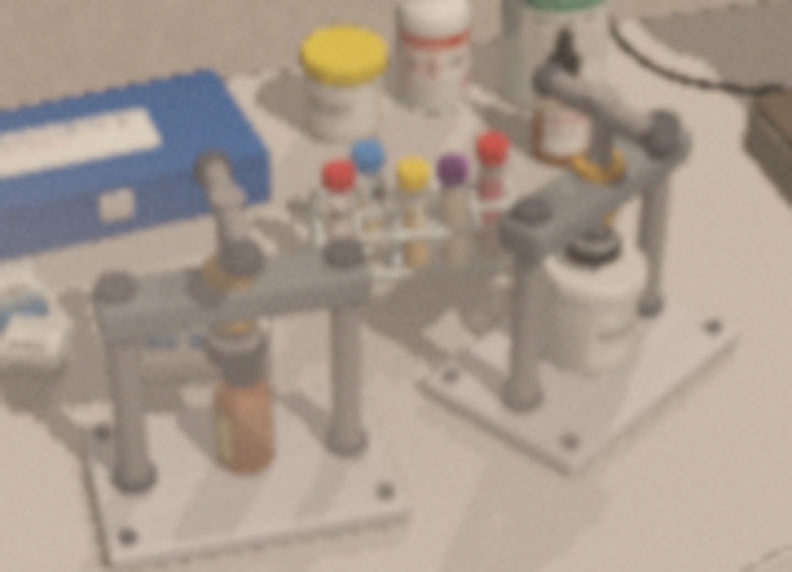

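```bash
cat >h.py <<'E'
import cv2, numpy as np
from station import manip, viewer
def ray(n,uv,z):
    c=viewer.calibration(n); p=cv2.undistortPoints(np.array([[uv]],float),c["K"],c["distortion"])[0,0]
    R=np.array(c["R"]);t=np.array(c["t"]); d=R.T@np.array([*p,1]); o=-R.T@t
    return o+d*(z-o[2])/d[2]
def proj(n,X):
    c=viewer.calibration(n); return cv2.projectPoints(np.array(X,float).reshape(-1,3),cv2.Rodrigues(np.array(c["R"]))[0],np.array(c["t"]),c["K"],c["distortion"])[0].reshape(-1,2)
E
python3 - <<'E'
from h import *
f=lambda u,v,z,:ray("top",(240+u/4.4-.4,140+v/4.4-.4),z)
for p in[((615,118),(643,293),.15),((735,172),(503,240),.124),((199,77),(147,245),.15),((628,204),(628,204),.157)]:
    a=f(*p[0],p[2]);b=f(*p[1],p[2]);d=b-a
    print(a,b,(a+b)/2,np.hypot(*d[:2]),np.arctan2(d[1],d[0]))
print([f(*q,.012) for q in((425,170),(480,360),(755,275),(700,97))])
f=lambda u,v,z,:ray("scene",(240+u/4.4-.4,130+v/4.4-.4),z)
a=f(548,78,.15);b=f(664,135,.15);print(a,b,(a+b)/2,b-a)
s=manip.observe();from scipy.spatial.transform import Rotation as Ro
print(Ro.from_quat(s["eef_rot"]).as_matrix())
E
```

```text
[0.53021523 0.20669817 0.15      ] [0.46144646 0.19502861 0.15      ] [0.49583084 0.20086339 0.15      ] 0.06975185906070684 -2.9735012000607597
[0.51198613 0.15469563 0.124     ] [0.48289844 0.24848072 0.124     ] [0.49744228 0.20158818 0.124     ] 0.09819234620163585 1.8715412135563076
[0.54408123 0.37096028 0.15      ] [0.47731887 0.39018619 0.15      ] [0.51070005 0.38057324 0.15      ] 0.06947552178748623 2.861203874603662
[0.49582163 0.20213856 0.157     ] [0.49582163 0.20213856 0.157     ] [0.49582163 0.20213856 0.157     ] 0.0 0.0
[array([0.52104534, 0.2775601 , 0.012     ]), array([0.43384336, 0.25104547, 0.012     ]), array([0.4748905 , 0.12512763, 0.012     ]), array([0.55676694, 0.15107787, 0.012     ])]
[0.52863487 0.20592711 0.15      ] [0.46293199 0.19038221 0.15      ] [0.49578343 0.19815466 0.15      ] [-0.06570288 -0.01554491  0.        ]
[[ 9.56577311e-01  2.91478218e-01 -5.45284067e-04]
 [ 2.91478702e-01 -9.56576347e-01  1.36321076e-03]
 [-1.24259599e-04 -1.46295517e-03 -9.99998922e-01]]
```

```bash
python3 - <<'E'
import cv2
a=cv2.imread("pics/top0.png")[60:400,420:640]; cv2.imwrite("pics/topm.png",cv2.resize(a,None,fx=1.75,fy=1.75,interpolation=2))
a=cv2.imread("pics/scene0.png")[0:260,400:640]; cv2.imwrite("pics/scm.png",cv2.resize(a,None,fx=2.2,fy=2.2,interpolation=2))
E
```

```text
(no output)
```

View pics/topm.png

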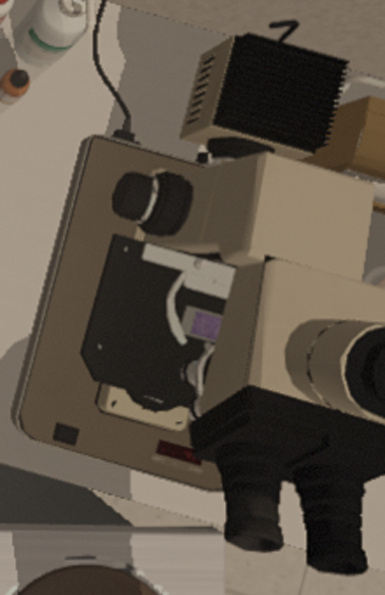

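View pics/scm.png

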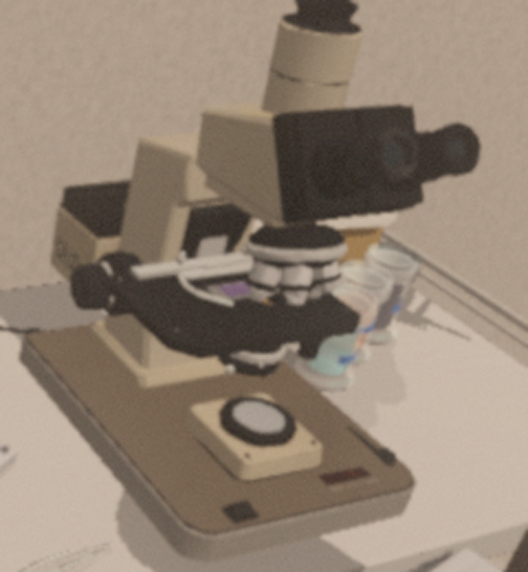

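```bash
cat >>h.py <<'E'
def tri(a,b):
    P=[];q=[]
    for n,uv in(("scene",a),("top",b)):
        c=viewer.calibration(n); P.append(np.c_[c["R"],c["t"]]); q.append(cv2.undistortPoints(np.array([[uv]],float),c["K"],c["distortion"])[0].T)
    X=cv2.triangulatePoints(P[0],P[1],q[0],q[1]); X=(X[:3]/X[3]).ravel()
    return X.round(3),(proj("scene",X)[0]-a).round(1),(proj("top",X)[0]-b).round(1)
E
python3 - <<'E'
from h import *
print(tri((546,2),(640,270)),"tubetop")
print(tri((609,68),(566,371)),"eyeL",tri((609,68),(611,382)))
print(tri((525,54),(533,312)),"head corner")
print(tri((502,148/2.2+140/2.2*0),(570,150)))
# base
print(proj("top",[[0,0,0],[.18,-.6,.24]]),proj("scene",[[0,0,0],[0,0,.3]]))
E
```

```text
(array([ 0.382, -0.051,  0.436]), array([-2.5,  0.4]), array([2.7, 3.5])) tubetop
(array([ 0.236, -0.012,  0.373]), array([-12.5,   2. ]), array([10.2, 15.6])) eyeL (array([ 0.24 , -0.058,  0.367]), array([-0.2,  0.1]), array([0.2, 0.3]))
(array([0.329, 0.045, 0.377]), array([ 1.1, -0.2]), array([-1. , -1.1])) head corner
(array([ 0.513, -0.088,  0.27 ]), array([-18.6,  -0.8]), array([18.8, 21.5]))
[[470.0523991  438.81795223]
 [908.41620162 395.58732449]] [[635.95393574 332.19266594]
 [725.96169904 189.01199053]]
```

```bash
python3 -m pendant '[[[0,0,-35,0,0,0,-0.1],[0,0,-35,0,0,0,-0.1],[0,0,-35,0,0,0,-0.1],[0,0,-35,0,0,0,-0.1],[0,0,-35,0,0,0,-0.1],[0,0,-35,0,0,0,-0.1],[0,0,-35,0,0,0,-0.1],[0,0,-35,0,0,0,-0.1],[0,0,-35,0,0,0,-0.1],[0,0,-35,0,0,0,-0.1]]]'; python3 -c "
from h import *
s=manip.observe();print(s['joint_pos'],s['tool_pos'],s['eef_rot'])"
```

```text
time: 1.1
tool_pos: [0.1823, -0.5935, 0.5716]
eef_rot: [0.989, 0.149, 0.0, 0.0]
contact_force: [-0.8, -1.1, -0.8]
grip_width: 0.0394
[ 1.05744702  0.35225492  0.23347133  0.94569497 -0.08354772  1.85117613
 -0.017304  ] [ 0.18233792 -0.59350377  0.57162403] [9.88798200e-01 1.49258348e-01 2.08957330e-04 1.46039985e-04]
```

```bash
python3 -m pendant '[[[20,-6,5,0,0,0,-0.1],[38,-12,5,0,0,0,-0.1],[38,-12,5,0,0,0,-0.1],[38,-12,5,0,0,0,-0.1],[38,-12,0,0,0,0,-0.1],[38,-12,0,0,0,0,-0.1],[38,-12,0,0,0,0,-0.1],[38,-12,0,0,0,0,-0.1],[29,-28,0,0,0,0,-0.1],[29,-28,0,0,0,0,-0.1]]]'; python3 -c "
from h import *
s=manip.observe();print(s['joint_pos'],s['tool_pos'],s['eef_rot'])"
```

```text
time: 2.1
tool_pos: [0.4721, -0.354, 0.546]
eef_rot: [0.99, 0.138, -0.006, 0.001]
contact_force: [-0.4, -0.7, 0.0]
grip_width: 0.0392
[ 0.51066803  0.27636337  0.0667756   1.09847711 -0.00938508  1.77410433
 -0.72111504] [ 0.4720882  -0.35401241  0.54598337] [ 0.99043834  0.13784081 -0.00551132  0.00119266]
```

```bash
python3 -m pendant '[[[33,-37,0,0,0,0,-0.1],[33,-37,0,0,0,0,-0.1],[33,-37,0,0,0,0,-0.1],[33,-37,0,0,0,0,-0.1],[30,-37,0,0,0,0,-0.1],[13,-44,0,0,0,0,-0.1],[13,-44,0,0,0,0,-0.1],[13,-44,0,0,0,0,-0.1],[13,-44,0,0,0,0,-0.1],[13,-44,0,0,0,0,-0.1]]]'; python3 -c "
from h import *
s=manip.observe();print(s['joint_pos'],s['tool_pos'],s['eef_rot'])"
```

```text
time: 3.1
tool_pos: [0.5822, 0.1111, 0.536]
eef_rot: [0.991, 0.136, -0.011, 0.0]
contact_force: [0.5, 0.6, 0.8]
grip_width: 0.0398
[-0.15262078  0.29932445 -0.17367039  1.09084831  0.04818869  1.77750149
 -1.60687415] [0.58217462 0.1111329  0.53598372] [ 9.90580420e-01  1.36474582e-01 -1.11850320e-02  1.23435220e-04]
```

```bash
python3 -m pendant '[[[0,0,0,0,0,-0.149,-0.1],[0,0,0,0,0,-0.149,-0.1],[0,0,0,0,0,-0.149,-0.1],[0,0,0,0,0,-0.149,-0.1],[0,0,0,0,0,-0.149,-0.1],[0,0,0,0,0,-0.149,-0.1],[0,0,0,0,0,-0.149,-0.1],[0,0,0,0,0,-0.149,-0.1],[0,0,0,0,0,-0.149,-0.1],[0,0,0,0,0,-0.149,-0.1]]]'; python3 -m pendant '[[[0,0,0,0,0,-0.149,-0.1],[0,0,0,0,0,-0.149,-0.1],[0,0,0,0,0,-0.149,-0.1],[0,0,0,0,0,-0.149,-0.1],[0,0,0,0,0,-0.149,-0.1],[0,0,0,0,0,-0.149,-0.1],[0,0,0,0,0,-0.149,-0.1],[0,0,0,0,0,-0.149,-0.1],[0,0,0,0,0,-0.149,-0.1],[0,0,0,0,0,-0.149,-0.1]]]'
cat >>h.py <<'E'
from scipy.spatial.transform import Rotation as Ro
def rel(p,yaw):
    s=manip.observe(); M=Ro.from_quat(s["eef_rot"]); T=np.c_[[np.cos(yaw),np.sin(yaw),0],[np.sin(yaw),-np.cos(yaw),0],[0,0,-1]]
    print("j",s["joint_pos"].round(2),"tcp",s["tool_pos"].round(4),"F",s["contact_force"].round(1),"Mz",s["moment"].round(3),"w",s["grip_width"].round(4),"t",s["time"])
    m=M.as_matrix(); print("yaw",np.arctan2(m[1,0],m[0,0]),"tilt",m[:2,2].round(4))
    print("shift mm",(M.inv().apply(np.array(p)-s["tool_pos"])*1000).round(1),"turn",(M.inv()*Ro.from_matrix(T)).as_rotvec().round(3))
E
python3 -c "
from h import *
rel([.4962,.2005,.3],np.pi+.185)"
```

```text
time: 4.1
tool_pos: [0.58, 0.1229, 0.5296]
eef_rot: [0.63, 0.777, -0.012, -0.012]
contact_force: [-0.2, -0.3, 0.8]
grip_width: 0.0396
time: 5.1
tool_pos: [0.5797, 0.122, 0.5246]
eef_rot: [-0.069, 0.997, -0.001, -0.022]
contact_force: [0.2, 0.4, 1.0]
grip_width: 0.0394Traceback (most recent call last):
  File "<string>", line 3, in <module>
    rel([.4962,.2005,.3],np.pi+.185)
    ~~~^^^^^^^^^^^^^^^^^^^^^^^^^^^^^
  File "h.py", line 18, in rel
    print("j",s["joint_pos"].round(2),"tcp",s["tool_pos"].round(4),"F",s["contact_force"].round(1),"Mz",s["moment"].round(3),"w",s["grip_width"].round(4),"t",s["time"])
                                                                                                                                 ^^^^^^^^^^^^^^^^^^^^^
AttributeError: 'float' object has no attribute 'round'
```

```bash
sed -i 's/s\["grip_width"\].round(4)/round(s["grip_width"],4)/' h.py; python3 -c "
from h import *
rel([.4962,.2005,.3],np.pi+.185)"
```

```text
j [ 0.13  0.37 -0.66  1.08  0.21  1.8   1.25] tcp [0.5797 0.122  0.5246] F [0.2 0.4 1. ] Mz [ 0.073 -0.17   0.016] w 0.0394 t 5.1
yaw -3.0042191492423584 tilt [-0.0429 -0.0053]
shift mm [ 62.2  89.1 227.6] turn [ 0.002 -0.043 -0.048]
```

```bash
python3 -m pendant '[[[10,14,15,0,-0.008,-0.01,-0.1],[10,14,15,0,-0.008,-0.01,-0.1],[10,14,20,0,-0.008,-0.01,-0.1],[10,14,25,0,-0.008,-0.01,-0.1],[10,14,25,0,-0.008,-0.01,-0.1],[8,12,25,0,-0.004,0,-0.1],[4,7,25,0,0,0,-0.1],[0,0,25,0,0,0,-0.1],[0,0,25,0,0,0,-0.1],[0,0,15,0,0,0,-0.1]]]'; python3 -c "
from h import *
rel([.4962,.2005,.2],np.pi+.185)
cv2.imwrite('pics/t1.png',viewer.grab_frame('top')[...,::-1]);cv2.imwrite('pics/s1.png',cv2.resize(viewer.grab_frame('scene')[110:260,220:440,::-1],None,fx=3.5,fy=3.5))"
```

```text
time: 6.1
tool_pos: [0.4968, 0.2011, 0.301]
eef_rot: [-0.097, 0.995, 0.001, -0.0]
contact_force: [-0.0, 0.6, 0.3]
grip_width: 0.0395
j [ 0.11  0.29 -0.72  1.69  0.2   1.23  1.11] tcp [0.4968 0.2011 0.301 ] F [-0.   0.6  0.3] Mz [ 0.038 -0.086 -0.007] w 0.0395 t 6.1
yaw -2.9470703758639494 tilt [-0.0003  0.0017]
shift mm [  0.7  -0.6 101. ] turn [0.002 0.    0.01 ]
```

View pics/t1.png

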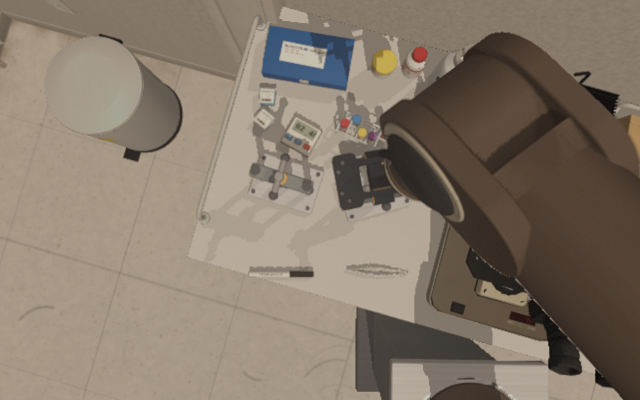

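View pics/s1.png

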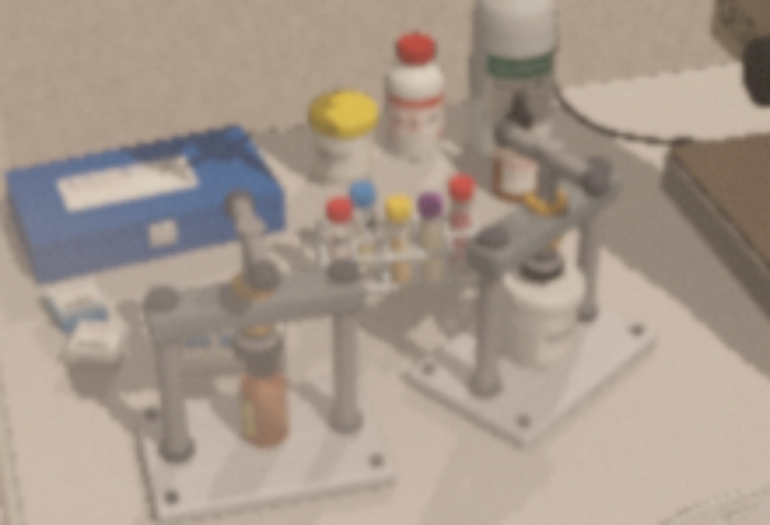

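```bash
python3 -m pendant '[[[0,0,12,0,0,0,-0.1],[0,0,12,0,0,0,-0.1],[0,0,12,0,0,0,-0.1],[0,0,12,0,0,0,-0.1],[0,0,12,0,0,0,-0.1],[0,0,12,0,0,0,-0.1],[0,0,12,0,0,0,-0.1],[0,0,12,0,0,0,-0.1],[0,0,6,0,0,0,-0.1],[0,0,0,0,0,0,-0.1]]]'; python3 -c "
from h import *
rel([.4962,.2005,.152],np.pi+.185)
f=viewer.grab_frame('scene')[...,::-1]
cv2.imwrite('pics/s2.png',f);cv2.imwrite('pics/s2z.png',cv2.resize(f[90:240,300:480],None,fx=4,fy=4))"
```

```text
time: 7.2
tool_pos: [0.4972, 0.2011, 0.1914]
eef_rot: [-0.097, 0.995, 0.001, -0.0]
contact_force: [-0.7, 0.4, -0.7]
grip_width: 0.0394
j [ 0.07  0.4  -0.69  1.84  0.29  1.01  1.03] tcp [0.4972 0.2011 0.1914] F [-0.7  0.4 -0.7] Mz [ 0.057 -0.143 -0.013] w 0.0394 t 7.2
yaw -2.9477810993667286 tilt [-0.0009  0.002 ]
shift mm [ 1.1 -0.5 39.4] turn [ 0.002 -0.001  0.009]
```

View pics/s2.png

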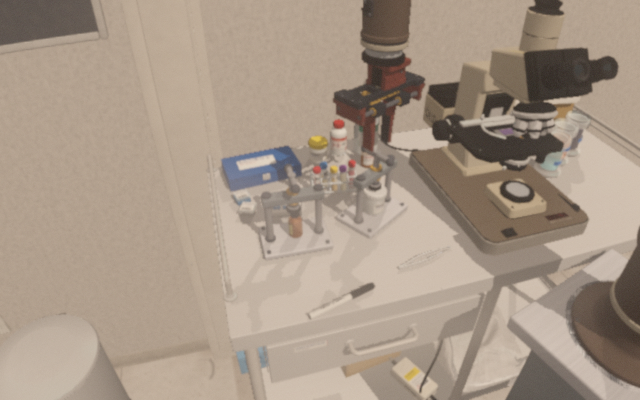

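View pics/s2z.png

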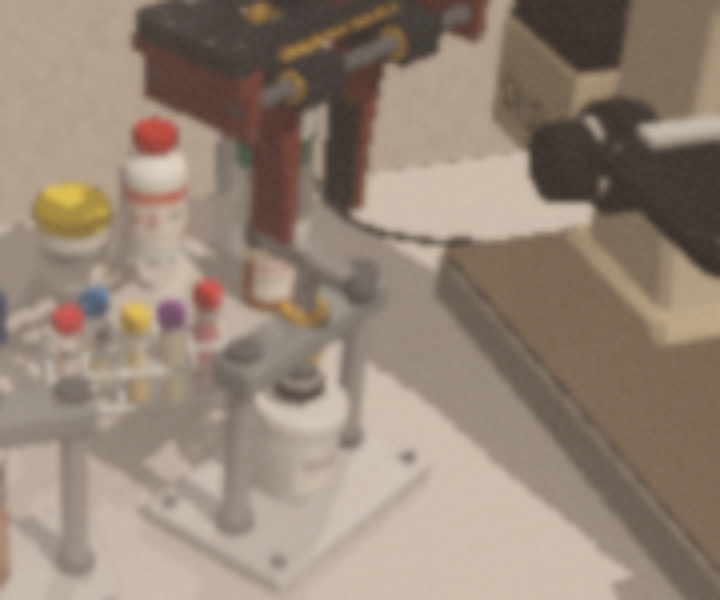

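```bash
python3 -m pendant '[[[0,0,6,0,0,0,-0.1],[0,0,6,0,0,0,-0.1],[0,0,6,0,0,0,-0.1],[0,0,6,0,0,0,-0.1],[0,0,6,0,0,0,-0.1],[0,0,6,0,0,0,-0.1],[0,0,4,0,0,0,-0.1],[0,0,2,0,0,0,-0.1],[0,0,0,0,0,0,-0.1],[0,0,0,0,0,0,-0.1]]]'; python3 -c "
from h import *
rel([.4962,.2005,.152],np.pi+.185)
f=viewer.grab_frame('scene')[...,::-1]
cv2.imwrite('pics/s3z.png',cv2.resize(f[90:240,300:480],None,fx=4,fy=4))"
```

```text
time: 8.25
tool_pos: [0.4983, 0.2018, 0.1473]
eef_rot: [-0.097, 0.995, 0.001, 0.001]
contact_force: [0.5, 0.5, 0.5]
grip_width: 0.0397
j [ 0.04  0.45 -0.66  1.88  0.34  0.92  0.98] tcp [0.4983 0.2018 0.1473] F [0.5 0.5 0.5] Mz [ 0.062 -0.123  0.001] w 0.0397 t 8.25
yaw -2.94787544752992 tilt [0.0017 0.0029]
shift mm [ 2.3 -0.9 -4.7] turn [0.003 0.002 0.009]
```

View pics/s3z.png

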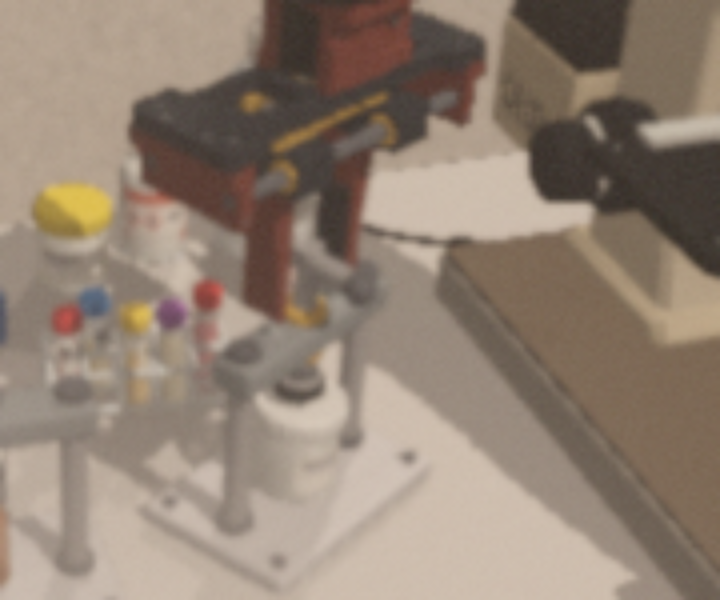

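```bash
python3 -m pendant '[[[1,-1,-2,0,0,0.004,-0.1],[1,0,-2,0,0,0.004,-0.1],[0,0,0,0,0,0,-1],[0,0,0,0,0,0,-1],[0,0,0,0,0,0,-1],[0,0,0,0,0,0,-1],[0,0,0,0,0,0,-1],[0,0,0,0,0,0,-1],[0,0,0,0,0,0,-1],[0,0,0,0,0,0,-1]]]'; python3 -c "
from h import *
rel([.4962,.2005,.152],np.pi+.185)
f=viewer.grab_frame('scene')[...,::-1]
cv2.imwrite('pics/s4z.png',cv2.resize(f[90:240,300:480],None,fx=4,fy=4))"
```

```text
time: 9.3
tool_pos: [0.4968, 0.2004, 0.1526]
eef_rot: [-0.092, 0.996, 0.001, 0.002]
contact_force: [-0.1, -0.8, 0.1]
grip_width: 0.0129
j [ 0.05  0.44 -0.67  1.88  0.33  0.93  0.98] tcp [0.4968 0.2004 0.1526] F [-0.1 -0.8  0.1] Mz [ 0.027 -0.116 -0.003] w 0.0129 t 9.3
yaw -2.9569720048819113 tilt [0.0033 0.0032]
shift mm [0.6 0.2 0.6] turn [ 0.003  0.004 -0.   ]
```

View pics/s4z.png

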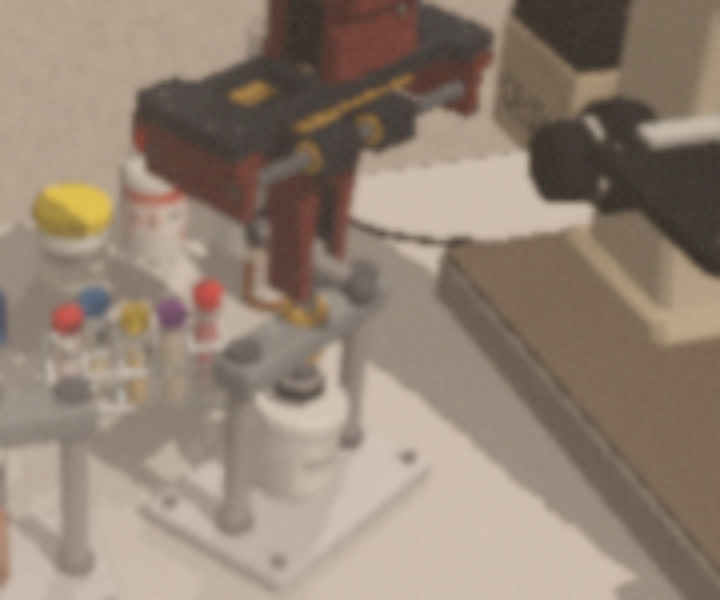

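```bash
python3 -m pendant '[[[0,0,0,0,0,0.02,-1],[0,0,0,0,0,0.02,-1],[0,0,0,0,0,0.02,-1],[0,0,0,0,0,0.02,-1],[0,0,0,0,0,0.02,-1],[0,0,0,0,0,0.02,-1],[0,0,0,0,0,0.02,-1],[0,0,0,0,0,0.02,-1],[0,0,0,0,0,0.02,-1],[0,0,0,0,0,0.02,-1]]]'; python3 -c "
from h import *
rel([.4965,.2005,.152],np.pi+.185)"
```

```text
time: 10.35
tool_pos: [0.4968, 0.2001, 0.1526]
eef_rot: [0.016, 1.0, 0.001, 0.002]
contact_force: [0.7, -0.6, 1.5]
grip_width: 0.0129
j [ 0.01  0.43 -0.62  1.88  0.31  0.92  0.79] tcp [0.4968 0.2001 0.1526] F [ 0.7 -0.6  1.5] Mz [-0.088 -0.14   0.115] w 0.0129 t 10.35
yaw 3.1092048332963285 tilt [0.0034 0.0026]
shift mm [0.4 0.4 0.6] turn [ 0.002  0.004 -0.217]
```

```bash
python3 -m pendant '[[[0,0,0,0,0,0.015,-1],[0,0,0,0,0,0.015,-1],[0,0,0,0,0,0.015,-1],[0,0,0,0,0,0.015,-1],[0,0,0,0,0,0.015,-1],[0,0,0,0,0,0.015,-1],[0,0,0,0,0,0.015,-1],[0,0,0,0,0,0.015,-1],[0,0,0,0,0,0.015,-1],[0,0,0,0,0,0.015,-1]]]'; python3 -c "
from h import *
rel([.4965,.2005,.152],np.pi+.185)"
```

```text
time: 11.35
tool_pos: [0.4968, 0.1999, 0.1526]
eef_rot: [0.098, 0.995, 0.001, 0.002]
contact_force: [-0.7, 0.1, 0.5]
grip_width: 0.0132
j [-0.02  0.42 -0.58  1.88  0.28  0.92  0.64] tcp [0.4968 0.1999 0.1526] F [-0.7  0.1  0.5] Mz [-0.17  -0.106  0.136] w 0.0132 t 11.35
yaw 2.9453043977290148 tilt [0.0033 0.0022]
shift mm [0.4 0.6 0.6] turn [ 0.002  0.003 -0.381]
```

```bash
python3 -m pendant '[[[0,0,0,0,0,0.015,-1],[0,0,0,0,0,0.015,-1],[0,0,0,0,0,0.015,-1],[0,0,0,0,0,0.015,-1],[0,0,0,0,0,0.015,-1],[0,0,0,0,0,0.015,-1],[0,0,0,0,0,0.015,-1],[0,0,0,0,0,0.015,-1],[0,0,0,0,0,0.015,-1],[0,0,0,0,0,0.015,-1]]]'; python3 -c "
from h import *
rel([.4965,.2005,.152],np.pi+.185)"
```

```text
time: 12.35
tool_pos: [0.4967, 0.1996, 0.1526]
eef_rot: [0.179, 0.984, 0.001, 0.001]
contact_force: [0.0, -0.9, 0.5]
grip_width: 0.0127
j [-0.05  0.41 -0.54  1.89  0.26  0.91  0.5 ] tcp [0.4967 0.1996 0.1526] F [ 0.  -0.9  0.5] Mz [-0.247 -0.081  0.154] w 0.0127 t 12.35
yaw 2.7814595307191143 tilt [0.0031 0.0018]
shift mm [0.5 0.7 0.6] turn [ 0.002  0.003 -0.545]
```

```bash
python3 -m pendant '[[[0,0,0,0,0,0.015,-1],[0,0,0,0,0,0.015,-1],[0,0,0,0,0,0.015,-1],[0,0,0,0,0,0.015,-1],[0,0,0,0,0,0.015,-1],[0,0,0,0,0,0.015,-1],[0,0,0,0,0,0.015,-1],[0,0,0,0,0,0.015,-1],[0,0,0,0,0,0.015,-1],[0,0,0,0,0,0.015,-1]]]'; python3 -c "
from h import *
rel([.4965,.2005,.152],np.pi+.185)"
```

```text
time: 13.35
tool_pos: [0.4966, 0.1994, 0.1526]
eef_rot: [0.259, 0.966, 0.001, 0.001]
contact_force: [0.2, -0.6, 2.8]
grip_width: 0.0126
j [-0.07  0.41 -0.51  1.89  0.25  0.91  0.35] tcp [0.4966 0.1994 0.1526] F [ 0.2 -0.6  2.8] Mz [-0.23   0.002  0.206] w 0.0126 t 13.35
yaw 2.618020029594046 tilt [0.0028 0.0013]
shift mm [0.7 0.9 0.6] turn [ 0.002  0.003 -0.709]
```

```bash
python3 -m pendant '[[[0,0,0,0,0,0.008,-1],[0,0,0,0,0,0.008,-1],[0,0,0,0,0,0.008,-1],[0,0,0,0,0,0.008,-1],[0,0,0,0,0,0.008,-1],[0,0,0,0,0,0.008,-1],[0,0,0,0,0,0.008,-1],[0,0,0,0,0,0.008,-1],[0,0,0,0,0,0.008,-1],[0,0,0,0,0,0.008,-1]]]'; python3 -c "
from h import *
rel([.4965,.2005,.152],np.pi+.185)"
```

```text
time: 14.35
tool_pos: [0.4966, 0.1993, 0.1526]
eef_rot: [0.301, 0.954, 0.001, 0.001]
contact_force: [-0.9, -1.0, 1.4]
grip_width: 0.0131
j [-0.09  0.4  -0.49  1.89  0.24  0.9   0.27] tcp [0.4966 0.1993 0.1526] F [-0.9 -1.   1.4] Mz [-0.27  -0.033  0.172] w 0.0131 t 14.35
yaw 2.530887279930035 tilt [0.0028 0.0011]
shift mm [0.7 0.9 0.6] turn [ 0.002  0.003 -0.796]
```

```bash
python3 -m pendant '[[[0,0,0,0,0,0.009,-1],[0,0,0,0,0,0.009,-1],[0,0,0,0,0,0.009,-1],[0,0,0,0,0,0.009,-1],[0,0,0,0,0,0.009,-1],[0,0,0,0,0,0.009,-1],[0,0,0,0,0,0.009,-1],[0,0,0,0,0,0.009,-1],[0,0,0,0,0,0.009,-1],[0,0,0,0,0,0.009,-1]]]'; python3 -c "
from h import *
rel([.4965,.2005,.152],np.pi+.185)
for i in range(5):
  f=viewer.grab_frame('scene');print(manip.observe()['moment'])
cv2.imwrite('pics/s5z.png',cv2.resize(f[90:240,300:480,::-1],None,fx=4,fy=4))
"
```

```text
time: 15.35
tool_pos: [0.4965, 0.1992, 0.1526]
eef_rot: [0.347, 0.938, 0.001, 0.001]
contact_force: [0.1, -1.4, 2.2]
grip_width: 0.013
j [-0.1   0.4  -0.46  1.89  0.22  0.9   0.18] tcp [0.4965 0.1992 0.1526] F [ 0.1 -1.4  2.2] Mz [-0.388  0.031  0.285] w 0.013 t 15.35
yaw 2.4331206527293694 tilt [0.0027 0.0007]
shift mm [0.8 1.  0.6] turn [ 0.001  0.002 -0.893]
[-0.33388227  0.05455619  0.21740765]
[-0.35424548  0.09583125  0.2117832 ]
[-0.31464008  0.02406514  0.200538  ]
[-0.38775976 -0.01705783  0.24451891]
[-0.41390762  0.05131373  0.23546166]
```

View pics/s5z.png

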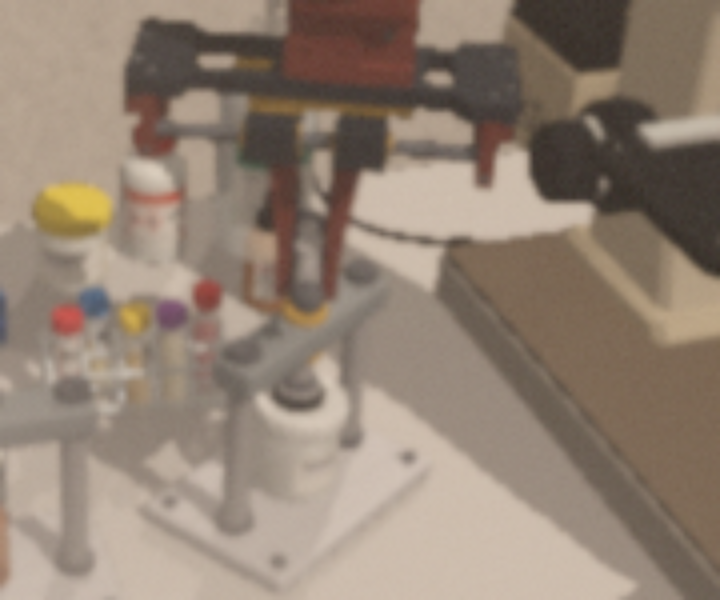

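```bash
python3 -m pendant '[[[0,0,0,0,0,0.009,-1],[0,0,0,0,0,0.009,-1],[0,0,0,0,0,0.009,-1],[0,0,0,0,0,0.009,-1],[0,0,0,0,0,0.009,-1],[0,0,0,0,0,0.009,-1],[0,0,0,0,0,0.009,-1],[0,0,0,0,0,0.009,-1],[0,0,0,0,0,0.009,-1],[0,0,0,0,0,0.009,-1]]]'; python3 -c "
from h import *
rel([.4965,.2005,.152],np.pi+.185)
a=[]
for i in range(5):
  f=viewer.grab_frame('scene');a.append(manip.observe()['moment'][2])
print(np.round(a,3),np.mean(a))
rel([.4965,.2005,.152],np.pi+.185)
"
```

```text
time: 16.6
tool_pos: [0.4964, 0.1991, 0.1526]
eef_rot: [0.392, 0.92, 0.001, 0.001]
contact_force: [-0.0, -1.2, 1.9]
grip_width: 0.0128
j [-0.12  0.39 -0.44  1.89  0.21  0.9   0.1 ] tcp [0.4964 0.1991 0.1526] F [-0.  -1.2  1.9] Mz [-0.429  0.009  0.329] w 0.0128 t 16.6
yaw 2.336799813634775 tilt [0.0025 0.0004]
shift mm [0.9 1.1 0.6] turn [ 0.001  0.002 -0.99 ]
[0.277 0.293 0.332 0.348 0.295] 0.3090877370481964
j [-0.12  0.39 -0.44  1.89  0.21  0.9   0.1 ] tcp [0.4964 0.1991 0.1526] F [-0.9 -2.   2. ] Mz [-0.415  0.018  0.295] w 0.0125 t 16.85
yaw 2.337568956138731 tilt [0.0025 0.0005]
shift mm [0.9 1.1 0.6] turn [ 0.001  0.002 -0.989]
```

```bash
python3 -m pendant '[[[0,0,0,0,0,0.006,-1],[0,0,0,0,0,0.006,-1],[0,0,0,0,0,0.006,-1],[0,0,0,0,0,0.006,-1],[0,0,0,0,0,0.006,-1],[0,0,0,0,0,0.006,-1],[0,0,0,0,0,0.006,-1],[0,0,0,0,0,0.006,-1],[0,0,0,0,0,0.006,-1],[0,0,0,0,0,0.006,-1]]]'; python3 -c "
from h import *
rel([.4965,.2005,.152],np.pi+.185)
a=[]
for i in range(6):
  f=viewer.grab_frame('scene');a.append(manip.observe()['moment'][2])
print(np.round(a,3),np.mean(a))
"
```

```text
time: 17.85
tool_pos: [0.4963, 0.199, 0.1526]
eef_rot: [0.421, 0.907, 0.001, 0.001]
contact_force: [-0.9, -1.2, 2.9]
grip_width: 0.013
j [-0.13  0.39 -0.43  1.89  0.21  0.9   0.04] tcp [0.4963 0.199  0.1526] F [-0.9 -1.2  2.9] Mz [-0.464  0.122  0.34 ] w 0.013 t 17.85
yaw 2.272898329489612 tilt [0.0024 0.0003]
shift mm [1.  1.1 0.6] turn [ 1.000e-03  2.000e-03 -1.054e+00]
[0.369 0.318 0.341 0.345 0.346 0.298] 0.3361041270571558
```

```bash
python3 -m pendant '[[[0,0,0,0,0,0.006,-1],[0,0,0,0,0,0.006,-1],[0,0,0,0,0,0.006,-1],[0,0,0,0,0,0.006,-1],[0,0,0,0,0,0.006,-1],[0,0,0,0,0,0.006,-1],[0,0,0,0,0,0,-1],[0,0,0,0,0,0,-1],[0,0,0,0,0,0,-1],[0,0,0,0,0,0,-1]]]'; python3 -c "
from h import *
rel([.4965,.2005,.152],np.pi+.185)
a=[]
for i in range(5):
  f=viewer.grab_frame('scene');a.append(manip.observe()['moment'][2])
print(np.round(a,3),np.mean(a))
"
```

```text
time: 19.15
tool_pos: [0.4962, 0.199, 0.1526]
eef_rot: [0.438, 0.899, 0.001, 0.001]
contact_force: [-0.3, -2.1, 2.3]
grip_width: 0.0131
j [-0.14  0.39 -0.42  1.89  0.2   0.9   0.01] tcp [0.4962 0.199  0.1526] F [-0.3 -2.1  2.3] Mz [-0.497  0.1    0.301] w 0.0131 t 19.15
yaw 2.234381396178371 tilt [0.0023 0.0002]
shift mm [1.1 1.1 0.6] turn [ 1.000e-03  2.000e-03 -1.092e+00]
[0.353 0.355 0.351 0.418 0.353] 0.36589580863316123
```

```bash
python3 -m pendant '[[[0,0,0,0,0,0,-0.1],[0,0,0,0,0,0,-0.1],[0,0,0,0,0,0,-0.1],[0,0,0,0,0,0,-0.1],[0,0,0,0,0,0,-0.1],[0,0,-8,0,0,0,-0.1],[0,0,-15,0,0,0,-0.1],[0,0,-20,0,0,0,-0.1],[0,0,-25,0,0,0,-0.1],[0,0,-25,0,0,0,-0.1]]]'; python3 -m pendant '[[[0,0,-25,0,0,0,-0.1],[0,0,-25,0,0,0,-0.1],[0,0,-25,0,0,0,-0.1],[0,0,-25,0,0,0,-0.1],[0,0,-20,0,0,0,-0.1],[0,0,0,0,0,0,-0.1],[0,0,0,0,0,0,-0.1],[0,0,0,0,0,0,-0.1],[0,0,0,0,0,0,-0.1],[0,0,0,0,0,0,-0.1]]]';python3 -c "
from h import *
rel([.4965,.2005,.152],np.pi+.185)
f=viewer.grab_frame('scene')[...,::-1]
cv2.imwrite('pics/s6z.png',cv2.resize(f[100:250,240:440],None,fx=4,fy=4))
f=viewer.grab_frame('top')[...,::-1]
cv2.imwrite('pics/t6z.png',cv2.resize(f[130:240,240:430],None,fx=4,fy=4))"
```

```text
time: 20.4
tool_pos: [0.4946, 0.1997, 0.247]
eef_rot: [0.438, 0.899, 0.0, -0.002]
contact_force: [0.9, 0.6, 0.7]
grip_width: 0.0393
time: 21.4
tool_pos: [0.4935, 0.2, 0.3778]
eef_rot: [0.438, 0.899, 0.003, 0.0]
contact_force: [1.0, -0.0, -0.2]
grip_width: 0.0398
j [-0.1   0.19 -0.45  1.59  0.08  1.37  0.11] tcp [0.4935 0.2    0.3778] F [ 1.  -0.  -0.2] Mz [-0.037 -0.109 -0.001] w 0.0398 t 21.4
yaw 2.2351684983075097 tilt [0.0028 0.0044]
shift mm [ -1.9   1.5 225.8] turn [ 5.000e-03  1.000e-03 -1.091e+00]
```

View pics/s6z.png

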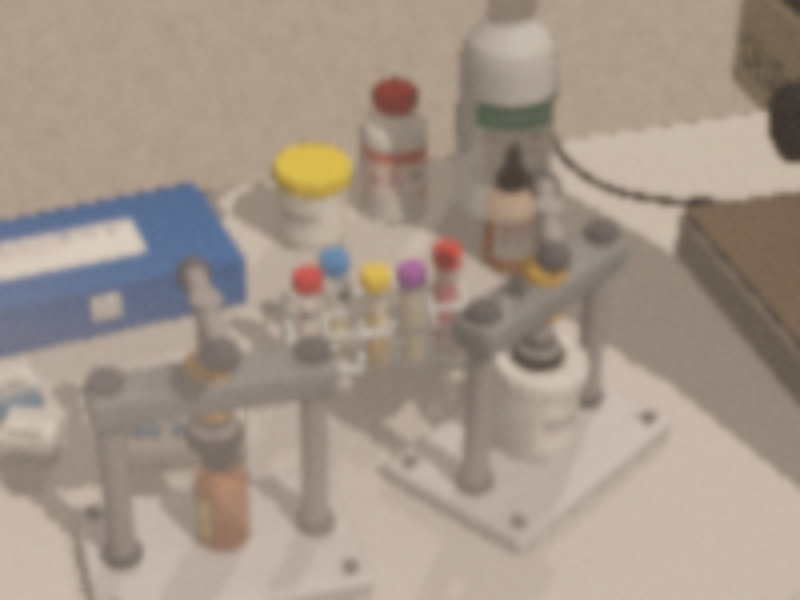

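View pics/t6z.png

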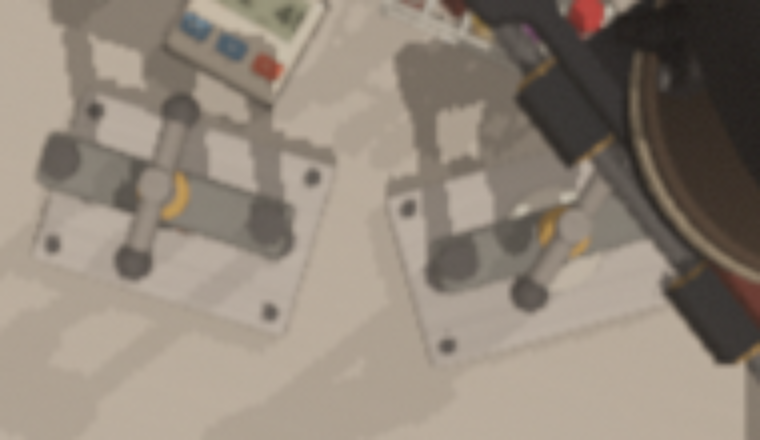

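```bash
python3 -c "
from h import *
g=lambda u,v:ray('top',(240+u/4-.4,130+v/4-.4),.15)
a=g(567,228);b=g(530,293);d=a-b;print(a,b,np.arctan2(d[1],d[0]),np.hypot(*d[:2]))
g=lambda u,v:ray('scene',(240+u/4-.4,100+v/4-.4),.15)
a=g(547,185);b=g(554,254);d=a-b;print(a,b,np.arctan2(d[1],d[0]),np.hypot(*d[:2]))
for y in(-.5,-.65,-.77,-.9):
  P=[[.4965+r*np.cos(y),.2003+r*np.sin(y),.15] for r in(-.037,.037)]
  print(y,(proj('top',P)-[239.6,129.6])*4,(proj('scene',P)-[239.6,99.6])*4)
"
```

```text
[0.49521977 0.20293168 0.15      ] [0.46685327 0.21860834 0.15      ] -0.5048729642971952 0.03241012015592992
[0.52077573 0.18145198 0.15      ] [0.46710932 0.21681387 0.15      ] -0.5826206366118238 0.06426932324619306
-0.5 [[531.24891737 299.55668207]
 [614.84063542 150.96223943]] [[555.79672408 257.74567128]
 [535.61506626 178.49331985]]
-0.65 [[520.53964529 292.41042914]
 [625.53755614 158.05748066]] [[544.06161749 257.51927254]
 [546.57264115 178.69882277]]
-0.77 [[512.81606784 285.59779555]
 [633.26251114 164.82816309]] [[534.68793879 256.65587806]
 [555.33626556 179.46043035]]
-0.9 [[505.43511934 277.24168028]
 [640.65617662 173.14069764]] [[524.73431863 255.05420727]
 [564.68497055 180.8736132 ]]
```

```bash
python3 -c "
from h import *
b=ray('scene',(300+307/4-.4,90+297/4-.4),.15);d=np.array([.4965,.2003,.15])-b;print(b,np.arctan2(d[1],d[0]),np.hypot(*d[:2]))
b=ray('scene',(300+362/4-.4,90+282/4-.4),.15);d=np.array([.4965,.2003,.15])-b;print('s3',b,np.arctan2(d[1],d[0]),np.hypot(*d[:2]))
b=ray('scene',(300+362/4-.4,90+280/4-.4),.15);d=np.array([.4965,.2003,.15])-b;print('s4',b,np.arctan2(d[1],d[0]),np.hypot(*d[:2]))
for y in(-.4,-.5,-.6,-.7):print(y,(proj('scene',[.4965-.036*np.cos(y),.2003-.036*np.sin(y),.15])-[299.6,89.6])*4)
"
```

```text
[0.46669596 0.22122831 0.15      ] -0.6121990387684932 0.036418058974816384
s3 [0.46385341 0.19065699 0.15      ] 0.2872089354715354 0.034040968624430644
s4 [0.46528119 0.18955153 0.15      ] 0.33158321784755806 0.033017322951767965
-0.4 [[322.99168845 296.23164472]]
-0.5 [[315.50563393 296.59920636]]
-0.6 [[307.91071973 296.55542192]]
-0.7 [[300.29071175 296.1007271 ]]
```

```bash
python3 -m pendant '[[[-15,19,0,0,0,0,-0.1],[-18,23,0,0,0,0,-0.1],[-18,23,0,0,0,0,-0.1],[-18,23,0,0,0,0,-0.1],[-18,23,0,0,0,0,-0.1],[-12,15,0,0,0,0,-0.1],[0,0,0,0,0,0,-0.1],[0,0,0,0,0,0,-0.1],[0,0,0,0,0,0,-0.1],[0,0,0,0,0,0,-0.1]]]';python3 -c "
from h import *
f=viewer.grab_frame('top')[...,::-1]
cv2.imwrite('pics/t7z.png',cv2.resize(f[130:240,240:430],None,fx=4.2,fy=4.2,interpolation=2))
f=viewer.grab_frame('scene')[...,::-1]
cv2.imwrite('pics/s7z.png',cv2.resize(f[130:230,330:430],None,fx=6,fy=6,interpolation=2))"
```

```text
time: 22.5
tool_pos: [0.6569, 0.2003, 0.3743]
eef_rot: [0.437, 0.899, 0.0, -0.002]
contact_force: [-0.8, 0.4, 0.6]
grip_width: 0.0397
```

View pics/t7z.png

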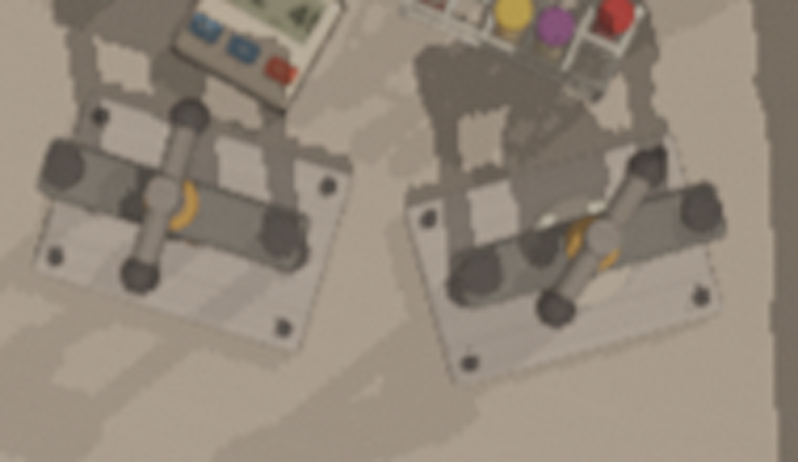

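View pics/s7z.png

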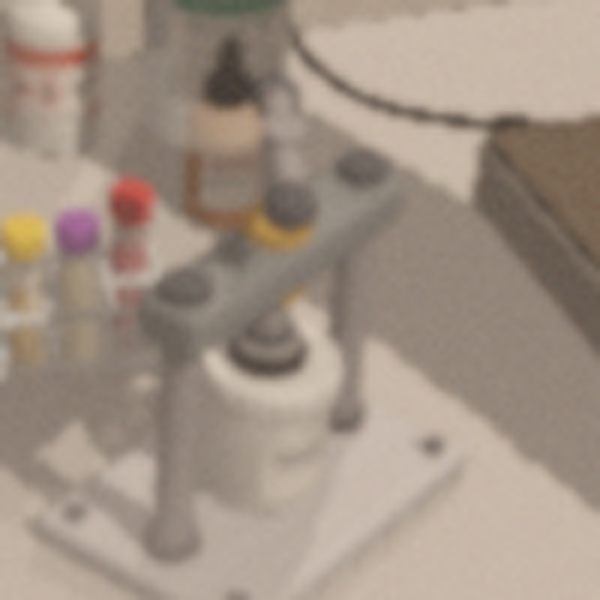

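```bash
python3 -c "
from h import *
print(manip.sign_off())"
```

```text
the job is handed in; nothing more can be done
None
```

I tightened the pot clamp (the right-hand one in both views), let go, and handed the job in at about 22.6 s. I never touched the clamp with the narrow bottle, and its bar looks unchanged in the top view. No verdict came back, so whether it passes rests on the checks below.

**Torque:** Turning freely took about 0.13 Nm. It then rose, and with the hand still at the end it was about 0.36 Nm. That puts the back-push near 0.23 Nm, or roughly 0.3 rad past contact, well short of the 0.6 rad that crushes the pot.

**After release:** The last pictures show the pot standing under the foot and the T-bar staying where it settled. The gripper was about 16 cm away and touching nothing.

**Disagreement:** The gripper turned 1.09 rad, but the pictures show the bar turned only about 0.73 rad net. The bar easing back after release should account for about 0.14 rad. I put the remaining 0.2 rad or so down to the bar twisting in the finger pads, but I did not check that separately. The torque readings also varied by about 0.02–0.03 Nm, so the exact contact angle is uncertain by several hundredths of a radian.

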